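# Raise the counter socket tower with its supply off and hold it up

## Robot

A 7-joint arm with a two-finger parallel gripper is mounted at the origin on the work surface. World frame = base frame: x ahead of the robot, y to its left, z up, the work surface at z = 0. Lengths are in m, angles in rad, forces in N, time in s.
With the tool pointing down it reaches from about 0.425 to 0.875 m from the base axis. Payload 4.7 kg.
Tool frame: the origin (TCP) lies at the very end of the fingers, on their centre line; the grasp point (between the pads) lies 19 mm behind it; x points along the fingers, z is the direction in which the jaws open and shut, and the axes are right-handed (so a half turn about x gives the same grasp; the last joint's range is limited). The gripper opens to 87 mm and grips with 3 to 60 N. Pads are 19 mm wide; open, the fingers measure 117 mm over their backs; the gripper's body (75 mm by 190 mm) begins 51 mm behind the grasp point.
Start: joints at [-1.111, 0.321, -0.07, 1.45, 0.023, 1.371, -0.057], TCP at [0.28, 0.586, 0.223] pointing down, gripper open.
Joint ranges: [-2.86, 2.86], [-0.3, 2.09], [-1.38, 1.24], [0.06, 2.45], [-1.56, 4.7], [0.09, 2.05], [-2.69, 2.69]. Speed limits (rad/s): [2.57, 2.57, 3.14, 3.14, 3.14, 3.14, 3.14].

## Interface

Orientations are given as a 3x3 rotation matrix whose columns are the frame's x, y, z axes.
In Python, from rig import arm gives the robot as it stands. The module is installed in compiled form; this text tells all that it offers.
- The arm moves only by the tool step_arm, never from a script. Its argument "steps" is a list of rows, each an object with "dp": the shift along the tool's x, y, z in mm, a list of three; "twist": the turn, a rotation vector about the tool's x, y, z in rad, a list of three; "gripper": the closure in counts, from 0 (fully open) to 255 (shut). In form: [{"dp": [dx, dy, dz], "twist": [rx, ry, rz], "gripper": gripper}, ...]. A call has 1 to 20 rows; each row shifts and turns the commanded pose from where the row before left it, along the tool's axes as they then stand; what a row does not reach is not made up. A row lasts 1/12 s, in which the tool goes at most 41.7 mm and 7.16 degrees, less where a joint would pass 70% of its speed; a pose out of reach is approached as far as the arm can. A call with a gripper value outside its range is refused whole. The fingers move at their own pace and stop on an object; the grip force is fixed at half the most. Time passes only in rows, so rows that do not move let the fingers close. It gives the time, the measured TCP pose, the force and the opening at its end, in the units of the state.
- arm.read_state(): the state, without advancing time (a new reading comes with each control period).
- arm.grab_frame(name): name is "scene" or "top"; returns a dict with "img" (400x640x3 uint8, red, green, blue), "vertical_fov" (degrees; the focal length in pixels is half the picture's height over the tangent of half this angle, whatever the lens; pixels are square), "cx", "cy" (the principal point, pixels), "distortion" ([k1, k2, p1, p2, k3] as OpenCV has them; the pictures are not rectified), "view" (4x4, takes a point from world to camera coordinates). Camera axes: x right, y down, z forward; pixel columns grow to the right and rows downward; lengths in m; the calibration is good to about 2 mm. A picture is of the moment at which its call begins. There is no depth.
- arm.hand_in(): hands the job in, once; it reports no verdict.
The state is a dict: "clock": time; "q": joint angles; "joint_vel": joint speeds; "joint_efforts": joint torques, N m; "eef_pos": TCP position; "ee_rot": TCP orientation; "ft_force": force on the tool from outside, world axes, zero at the start; "moment": the same for the moment, N m; "width": finger opening in m.
Only numpy, scipy, OpenCV 4.12 (cv2) and the standard library are available. Lean on these libraries where they do the work, as an engineer would, in place of code of your own. Each camera call takes 0.05 s, during which the arm holds its last target.

## Task

I want to plug in the food processor, with the sockets dead while I do it. On the power unit in the counter, flip the toggle over to off (the red-dot side), then press the blue release button so that the socket tower pops up, grip the tower by its black cap and pull it straight up, past its first stop, all the way to its second stop. It does not lock up there, so finish holding it fully up by the cap, without letting go, and leave the things around it as they stand.

Things in the scene. Friction and masses are not known exactly. Their poses are not given: they have to be found in the camera images.
- unit: counter power unit: brushed steel plate 112 x 220 x 3 mm let into the oak, fixed. Origin on the counter (z = 0) midway under the tower; x across the plate, y along it (-122 to +98 mm), z up. Dark collar round the tower 66 x 80 mm, top 5 mm up. Release button at y = +64 mm; toggle at y = -85 mm with a red dot (off side) at x = -37 mm and a green dot (on side) at x = +37 mm.
- toggle (a joint): angle of the steel bat toggle (rad): at the start 0 = on, leaning 0.45 rad from upright towards the unit's +x (green dot); 0.9 = off, leaning as far towards -x (red dot). Its spring snaps it over once it is pushed past upright (0.45); about 3.5 N at the ball end starts it.
- toggle_tip (a point): centre of the black ball end (13 mm diameter) of the toggle, 38 mm from its pivot; the stem is 9 mm thick. Ball centre about 44 mm above the counter.
- toggle_pivot (a point): pivot of the toggle, 10 mm above the counter, in a bushing 24 mm in diameter and 11 mm high; the toggle swings in the unit's x-z plane.
- release (a joint): travel of the release button (m): 0 = out, 0.0055 = fully pressed (about 1.5 N to start, 4 N at the bottom). At about 0.004 the bolt frees the tower, which then springs up by itself by 29 mm; the button may then be let go.
- release_top (a point): centre of the top face of the blue release button, 22 mm in diameter, 12 mm above the counter when out, pressed straight down.
- rise (a joint): how far the socket tower is out (m): 0 = stowed and bolted; 0.029 = popped up on its spring; 0.100 = first stop, a spring catch that clicks in, about 7 N more to pull past; 0.190 = second stop, hard end of travel. Weighs about 4 N, drags about 1 N plus 20 N per m/s. Nothing catches it at the second stop: let go there, it sinks back to about 0.11.
- tower: the socket tower. Its top is the black rubber cap with a steel inlay, the grip: 50 mm along the unit's x, 64 mm along y, 34 mm tall, plain upright sides. Origin: centre of the cap's top face, axes as the unit's; 7 mm above the counter when stowed, 36 mm when popped up, 197 mm at the second stop. Below the cap an aluminium body, 46 x 60 mm, with sockets in its x faces.
- susan: fixed foot of the white lazy susan: disc 250 mm in diameter, free to turn, its top 26 mm above the counter. Origin on the counter under its centre. Bystander.
- salt_pig: brushed steel salt pig, 88 mm in diameter, its round mouth leaning out to 61 mm from the middle on its -x side, about 101 mm tall, standing on the lazy susan; origin at the centre of its underside. Bystander.
- spice_jar: amber glass spice jar with a black lid, 46 mm in diameter, 100 mm tall, standing on the lazy susan; origin at the centre of its underside. Bystander.
- cup: blue ceramic cup, 74 mm in diameter at the rim, 85 mm tall, standing on the lazy susan; origin at the centre of its underside. Bystander.
- bowl: clear food-processor bowl, 156 mm in diameter at the rim, 125 mm tall, with a handle on its +y side and an orange mini spatula (to 190 mm high) standing in it; stands on the counter; origin at the centre of its underside. Bystander.

How it is judged:
By the outcome, as a careful person would: the job done as asked, in the order asked, and still so for the second after the job is handed in, while the arm keeps its last pose, push and grip.
It also fails if it takes over 56 s, if anything falls off the work surface, if the arm or the gripper's body presses on something with over 40 N, if the wrist force passes 120 N, or if a joint passes its speed limit or range.

## Working session

There is one attempt and no reset: what is moved stays moved. The work goes in short steps, Python scripts to look and compute and a tool call to move; the robot and the scene stay as the last step left them, time stands still between calls to the robot, and variables do not carry over. Pictures are saved under pics/ and viewed, and the job is handed in when it is done.

Besides the shell and the picture viewer there is one more tool, called after "Call:" as name(argument=value, ...), one argument or row to a line, values as JSON. step_arm: Moves the arm, as the interface text tells. Its arguments: {"type":"object","properties":{"steps":{"type":"array"}},"required":["steps"]}

```bash
mkdir -p pics; python3 - <<'E'
from rig import arm
import cv2,numpy as np
s=arm.read_state()
for k in s: print(k,np.round(s[k],4).tolist())
for n in("scene","top"):
    f=arm.grab_frame(n); cv2.imwrite(f"pics/{n}0.png",f["img"][:,:,::-1]); np.savez(f"{n}0.npz",**f)
    print(n,f["vertical_fov"],f["cx"],f["cy"],f["distortion"],np.round(f["view"],4).tolist())
E
```

```text
clock 0.0
q [-1.1109, 0.3218, -0.0701, 1.4517, 0.0226, 1.3708, -0.0569]
joint_vel [0.0009, 0.0014, 0.0002, -0.0009, 0.0005, 0.0015, 0.002]
joint_efforts [-0.0004, -49.128, -0.4039, -31.2525, -0.0638, 0.0436, 0.0002]
eef_pos [0.2801, 0.5859, 0.2214]
ee_rot [[-0.0007, -0.9023, 0.4312], [-0.0018, 0.4312, 0.9023], [-1.0, -0.0001, -0.002]]
ft_force [-0.4469, -0.4152, -0.821]
moment [-0.0124, -0.0177, 0.0075]
width 0.0869
scene 46.88958587047077 320.6304753726093 200.84231112931917 [-0.08495064  0.          0.          0.          0.        ] [[0.296, 0.9552, -0.0053, -0.1734], [0.7039, -0.2219, -0.6747, -0.3552], [-0.6456, 0.196, -0.7381, 1.9565], [0.0, 0.0, 0.0, 1.0]]
top 51.90541505065846 323.85375921471257 200.23320824263973 [-0.06518816  0.          0.          0.          0.        ] [[0.0273, -0.9996, -0.0123, 0.0083], [-0.9963, -0.0262, -0.0813, 0.5482], [0.081, 0.0145, -0.9966, 1.3074], [0.0, 0.0, 0.0, 1.0]]
```

View pics/scene0.png

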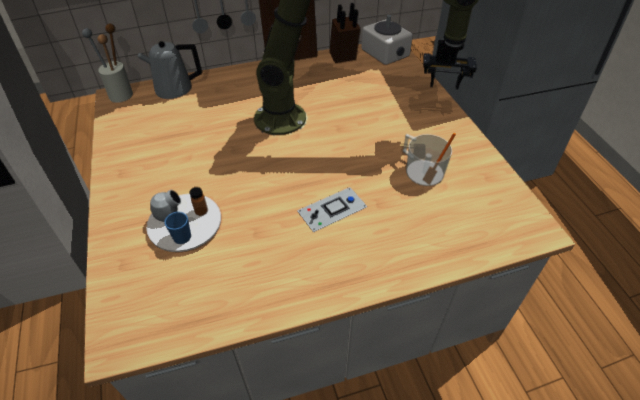

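View pics/top0.png

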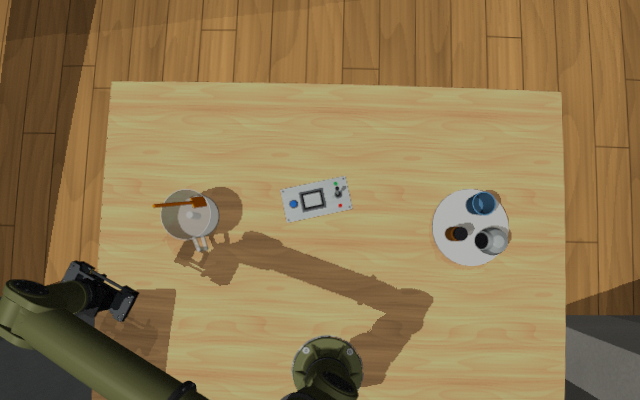

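The plate is clear of clutter: in the top view it is centred near (316,200), with the button at (293,204) and the toggle near (338,191). The bowl (about 190,213) and the lazy susan (about 470,228) stand well to either side. I'll zoom in and measure next.

```bash
cat > h.py <<'E'
import numpy as np,cv2
def cam(f):
    F=200/np.tan(np.radians(float(f["vertical_fov"]))/2)
    K=np.array([[F,0,float(f["cx"])],[0,F,float(f["cy"])],[0,0,1]]); return K,np.array(f["distortion"]),np.array(f["view"])
def ray(f,p):
    K,d,V=cam(f); u=cv2.undistortPoints(np.array([[p]],float),K,d)[0,0]
    R=V[:3,:3]; o=-R.T@V[:3,3]; r=R.T@np.array([u[0],u[1],1]); return o,r
def onz(f,p,z):
    o,r=ray(f,p); return o+r*(z-o[2])/r[2]
def proj(f,P):
    K,d,V=cam(f); return cv2.projectPoints(np.array(P,float).reshape(-1,1,3),cv2.Rodrigues(V[:3,:3])[0],V[:3,3],K,d)[0].reshape(-1,2)
def tri(f1,p1,f2,p2):
    A=[];b=[]
    for f,p in((f1,p1),(f2,p2)):
        o,r=ray(f,p); r/=np.linalg.norm(r); M=np.eye(3)-np.outer(r,r); A.append(M);b.append(M@o)
    A=np.vstack(A);b=np.hstack(b); x=np.linalg.lstsq(A,b,rcond=None)[0]; return x,np.linalg.norm(A@x-b)
E
python3 - <<'E'
from h import *
fs={n:dict(np.load(n+"0.npz")) for n in("top","scene")}
roi={"top":(270,170,365,230),"scene":(290,180,375,235)}
for n,f in fs.items():
    x0,y0,x1,y1=roi[n]; im=f["img"][y0:y1,x0:x1]; hsv=cv2.cvtColor(im,cv2.COLOR_RGB2HSV)
    H,S,V=[hsv[...,i].astype(int) for i in range(3)]
    M={"blue":((H>95)&(H<125)&(S>120)),"red":(((H<6)|(H>172))&(S>140)),"green":((H>45)&(H<90)&(S>90))}
    for k,m in M.items():
        nn,l,st,c=cv2.connectedComponentsWithStats(m.astype(np.uint8))
        for i in range(1,nn):
            if st[i,4]>=3:
                p=c[i]+[x0,y0]; print(n,k,st[i,4],p.round(1),onz(f,p,{"blue":.012}.get(k,.003)).round(4))
    big=cv2.resize(im[:,:,::-1],None,fx=8,fy=8,interpolation=cv2.INTER_CUBIC)
    cv2.imwrite(f"pics/{n}_zoom.png",big)
E
```

```text
top blue 38 [293.  203.5] [0.5353 0.1235 0.012 ]
top red 8 [339.9 204.9] [ 0.5355 -0.0297  0.003 ]
top green 9 [335. 183.] [ 0.6073 -0.0119  0.003 ]
scene blue 25 [350.2 198.8] [0.5443 0.1219 0.012 ]
scene red 4 [308.5 209.5] [ 0.5406 -0.03    0.003 ]
scene green 6 [319.7 223.2] [ 0.611  -0.0112  0.003 ]
```

View pics/top_zoom.png

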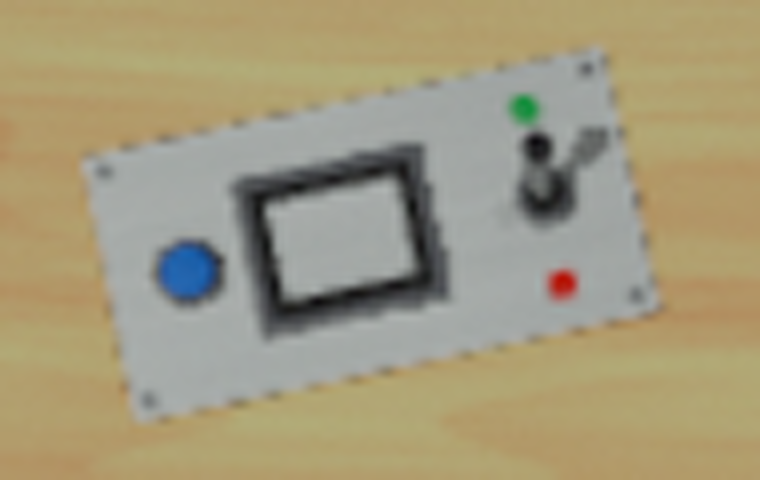

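View pics/scene_zoom.png

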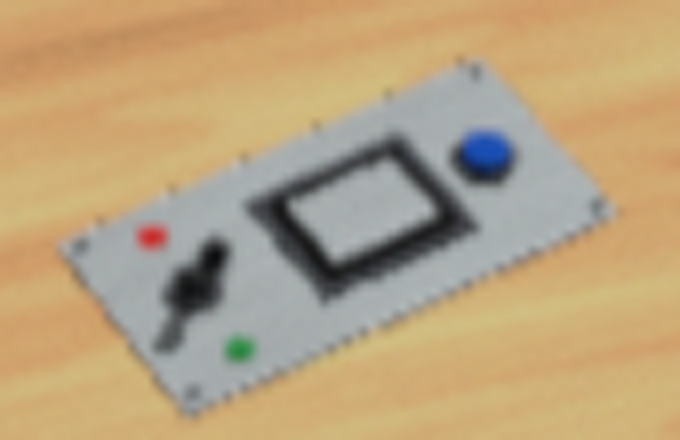

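```bash
cat > meas.py <<'E'
from h import *
def plate(f,roi):
    x0,y0,x1,y1=roi; im=f["img"][y0:y1,x0:x1]; hsv=cv2.cvtColor(cv2.resize(im,None,fx=4,fy=4,interpolation=cv2.INTER_LINEAR),cv2.COLOR_RGB2HSV)
    m=(hsv[...,1]<60).astype(np.uint8)
    cs,_=cv2.findContours(m,cv2.RETR_EXTERNAL,cv2.CHAIN_APPROX_NONE); c=max(cs,key=cv2.contourArea)
    c=cv2.convexHull(c)[:,0].astype(float); px=(c+.5)/4-.5+[x0,y0]
    P=np.array([onz(f,p,.003)[:2] for p in px])
    return cv2.minAreaRect((P*1000).astype(np.float32))
E
python3 - <<'E'
from meas import *
for n,r in {"top":(270,170,365,230),"scene":(290,180,375,235)}.items():
    print(n,plate(dict(np.load(n+"0.npz")),r))
    
fs={n:dict(np.load(n+"0.npz")) for n in("top","scene")}
for nm,a,b in(("blue",(293,203.5),(350.2,198.8)),("red",(339.9,204.9),(308.5,209.5)),("green",(335,183),(319.7,223.2))):
    print(nm,tri(fs["top"],a,fs["scene"],b))
E
```

```text
top ((553.5191650390625, 50.04119110107422), (114.39044189453125, 222.02513122558594), 13.740886688232422)
scene ((559.0953369140625, 49.70575714111328), (114.46925354003906, 221.06491088867188), 13.619006156921387)
blue (array([0.53609965, 0.1246731 , 0.00260786]), np.float64(0.0005385103140547172))
red (array([ 0.5359509 , -0.02938656, -0.00228025]), np.float64(0.0008026700453143092))
green (array([ 0.60799796, -0.01111101, -0.0007312 ]), np.float64(0.0012696728370597367))
```

Call:
step_arm(
  steps=[
    {"dp":[-30,0,0],"twist":[0,0,0],"gripper":0},
    {"dp":[-30,0,0],"twist":[0.11,0,0],"gripper":0},
    {"dp":[-20,0,0],"twist":[0.11,0,0],"gripper":0},
    {"dp":[0,0,0],"twist":[0.11,0,0],"gripper":0},
    {"dp":[0,0,0],"twist":[0.11,0,0],"gripper":0},
    {"dp":[0,0,0],"twist":[0.11,0,0],"gripper":0},
    {"dp":[0,0,0],"twist":[0.11,0,0],"gripper":0},
    {"dp":[0,0,0],"twist":[0.11,0,0],"gripper":0},
    {"dp":[0,0,0],"twist":[0.11,0,0],"gripper":0},
    {"dp":[0,0,0],"twist":[0,0,0],"gripper":0},
  ],
)

```text
clock: 0.93
eef_pos: [0.2802, 0.5863, 0.302]
ee_rot: [[-0.0, -0.24, 0.971], [-0.001, 0.971, 0.24], [-1.0, -0.001, -0.0]]
ft_force: [-0.1, -0.6, -0.1]
width: 0.0867
```

Call:
step_arm(
  steps=[
    {"dp":[0,-12,3],"twist":[0,0,0],"gripper":0},
    {"dp":[0,-24,5],"twist":[0,0,0],"gripper":0},
    {"dp":[0,-36,8],"twist":[0,0,0],"gripper":0},
    {"dp":[0,-36,8],"twist":[0,0,0],"gripper":0},
    {"dp":[0,-36,8],"twist":[0,0,0],"gripper":0},
    {"dp":[0,-36,8],"twist":[0,0,0],"gripper":0},
    {"dp":[0,-36,8],"twist":[0,0,0],"gripper":0},
    {"dp":[0,-36,8],"twist":[0,0,0],"gripper":0},
    {"dp":[0,-36,8],"twist":[0,0,0],"gripper":0},
    {"dp":[0,-36,8],"twist":[0,0,0],"gripper":0},
    {"dp":[0,-36,8],"twist":[0,0,0],"gripper":0},
    {"dp":[0,-36,8],"twist":[0,0,0],"gripper":0},
    {"dp":[0,-36,8],"twist":[0,0,0],"gripper":0},
    {"dp":[0,-36,8],"twist":[0,0,0],"gripper":0},
    {"dp":[0,-36,8],"twist":[0,0,0],"gripper":0},
    {"dp":[0,-36,8],"twist":[0,0,0],"gripper":0},
    {"dp":[0,-36,8],"twist":[0,0,0],"gripper":0},
    {"dp":[0,-36,7],"twist":[0,0,0],"gripper":0},
    {"dp":[0,-30,5],"twist":[0,0,0],"gripper":0},
    {"dp":[0,-17,2],"twist":[0,0,0],"gripper":0},
  ],
)

```text
clock: 2.6
eef_pos: [0.578, -0.0243, 0.3025]
ee_rot: [[0.0, -0.24, 0.971], [-0.002, 0.971, 0.24], [-1.0, -0.002, -0.0]]
ft_force: [-0.1, 0.5, 0.4]
width: 0.0873
```

Call:
step_arm(
  steps=[
    {"dp":[20,0,0],"twist":[0,0,0],"gripper":0},
    {"dp":[40,0,0],"twist":[0,0,0],"gripper":0},
    {"dp":[40,0,0],"twist":[0,0,0],"gripper":0},
    {"dp":[40,0,0],"twist":[0,0,0],"gripper":0},
    {"dp":[30,0,0],"twist":[0,0,0],"gripper":0},
    {"dp":[10,0,0],"twist":[0,0,0],"gripper":0},
    {"dp":[0,0,0],"twist":[0,0,0],"gripper":0},
  ],
)

```text
clock: 3.18
eef_pos: [0.5754, -0.019, 0.1199]
ee_rot: [[-0.006, -0.244, 0.97], [-0.001, 0.97, 0.244], [-1.0, 0.001, -0.006]]
ft_force: [-0.7, 0.1, 0.0]
width: 0.0873
```

```bash
cat > look.py <<'E'
import sys
from rig import arm
from h import *
def look(tag,roi,n="scene",fx=5):
    f=arm.grab_frame(n); np.savez(f"{n}{tag}.npz",**f)
    x0,y0,x1,y1=roi; cv2.imwrite(f"pics/{n}{tag}.png",cv2.resize(f["img"][y0:y1,x0:x1,::-1],None,fx=fx,fy=fx,interpolation=cv2.INTER_CUBIC)); return f
E
python3 - <<'E'
from look import *
s=arm.read_state(); print(s["eef_pos"].round(4) if hasattr(s["eef_pos"],"round") else s["eef_pos"])
for n,r in(("scene",(260,120,400,240)),("top",(260,130,400,250))):
    f=look("1",r,n); print(n,proj(f,[s["eef_pos"]]))
E
```

```text
[ 0.5754 -0.019   0.1199]
scene [[313.86546252 192.55402001]]
top [[337.66438881 188.82742076]]
```

View pics/scene1.png

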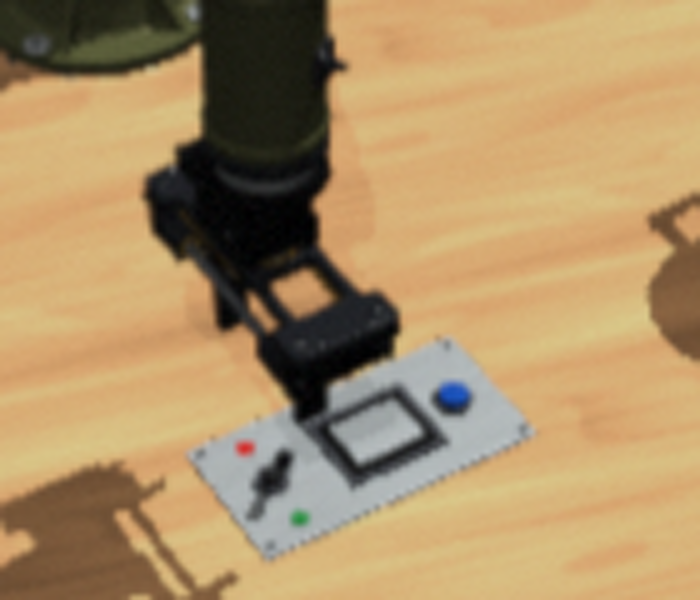

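View pics/top1.png

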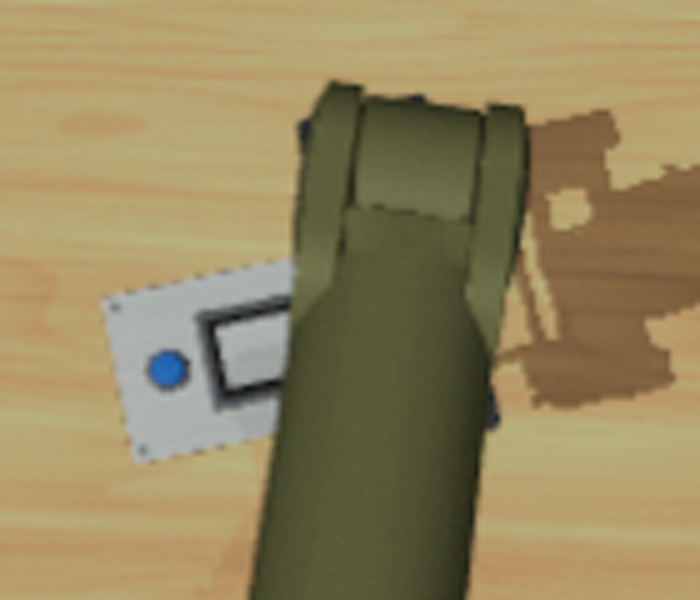

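The scene view shows the open jaws in line with the toggle (near finger tip at about px 322,203), within 1.5 px of the projected tool. I'll descend so the jaws straddle the toggle.

Call:
step_arm(
  steps=[
    {"dp":[20,0,0],"twist":[0,0,0],"gripper":0},
    {"dp":[25,0,0],"twist":[0,0,0],"gripper":0},
    {"dp":[20,0,0],"twist":[0,0,0],"gripper":0},
    {"dp":[15,0,0],"twist":[0,0,0],"gripper":0},
    {"dp":[7,0,0],"twist":[0,0,0],"gripper":0},
    {"dp":[3,0,0],"twist":[0,0,0],"gripper":0},
    {"dp":[0,0,0],"twist":[0,0,0],"gripper":0},
    {"dp":[0,0,0],"twist":[0,0,0],"gripper":0},
  ],
)

```text
clock: 3.95
eef_pos: [0.5794, -0.0184, 0.0344]
ee_rot: [[0.003, -0.243, 0.97], [0.0, 0.97, 0.243], [-1.0, -0.0, 0.003]]
ft_force: [-0.2, -0.1, 1.2]
width: 0.0868
```

```bash
python3 - <<'E'
from look import *
s=arm.read_state(); print(s["eef_pos"],s["ft_force"])
look("2",(270,140,390,240),fx=6)
E
```

```text
[ 0.5793964  -0.0184044   0.03435824] [-0.23556436 -0.11136212  1.18422949]
```

View pics/scene2.png

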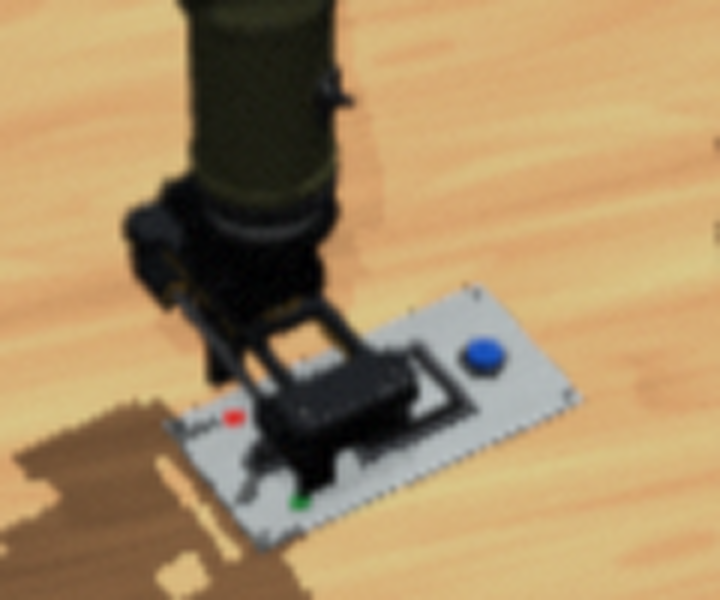

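Call:
step_arm(
  steps=[
    {"dp":[2,0,-6],"twist":[0,0,0],"gripper":0},
    {"dp":[2,0,-8],"twist":[0,0,0],"gripper":0},
    {"dp":[0,0,-8],"twist":[0,0,0],"gripper":0},
    {"dp":[0,0,-6],"twist":[0,0,0],"gripper":0},
    {"dp":[0,0,-6],"twist":[0,0,0],"gripper":0},
  ],
)

```text
clock: 4.42
eef_pos: [0.5477, -0.026, 0.0301]
ee_rot: [[0.008, -0.242, 0.97], [0.001, 0.97, 0.242], [-1.0, -0.001, 0.008]]
ft_force: [9.9, 2.7, 1.9]
width: 0.0872
```

Call:
step_arm(
  steps=[
    {"dp":[0,0,-5],"twist":[0,0,0],"gripper":0},
    {"dp":[0,0,-5],"twist":[0,0,0],"gripper":0},
  ],
)

```text
clock: 4.58
eef_pos: [0.5352, -0.0291, 0.0292]
ee_rot: [[0.001, -0.243, 0.97], [0.0, 0.97, 0.243], [-1.0, 0.0, 0.001]]
ft_force: [-0.1, 0.2, -0.1]
width: 0.0872
```

Call:
step_arm(
  steps=[
    {"dp":[0,0,-5],"twist":[0,0,0],"gripper":0},
    {"dp":[0,0,-4],"twist":[0,0,0],"gripper":0},
  ],
)

```text
clock: 4.75
eef_pos: [0.5258, -0.0314, 0.0283]
ee_rot: [[0.0, -0.242, 0.97], [0.0, 0.97, 0.242], [-1.0, 0.0, 0.0]]
ft_force: [6.9, 1.6, -1.6]
width: 0.0869
```

Call:
step_arm(
  steps=[
    {"dp":[0,0,10],"twist":[0,0,0],"gripper":0},
    {"dp":[0,0,10],"twist":[0,0,0],"gripper":0},
    {"dp":[-10,0,5],"twist":[0,0,0],"gripper":0},
    {"dp":[-30,0,0],"twist":[0,0,0],"gripper":0},
    {"dp":[-30,0,0],"twist":[0,0,0],"gripper":120},
    {"dp":[-20,0,0],"twist":[0,0,0],"gripper":255},
    {"dp":[0,0,0],"twist":[0,0,0],"gripper":255},
  ],
)

```text
clock: 5.33
eef_pos: [0.5547, -0.0253, 0.1238]
ee_rot: [[0.008, -0.243, 0.97], [0.001, 0.97, 0.243], [-1.0, -0.001, 0.008]]
ft_force: [1.3, -1.0, 0.6]
width: 0.0741
```

```bash
python3 - <<'E'
from look import *
s=arm.read_state(); print(s["eef_pos"],s["ft_force"])
look("3",(270,140,390,240),fx=6)
E
```

```text
[ 0.55467078 -0.02529813  0.12378055] [ 1.33205539 -0.98366984  0.58923542]
```

View pics/scene3.png

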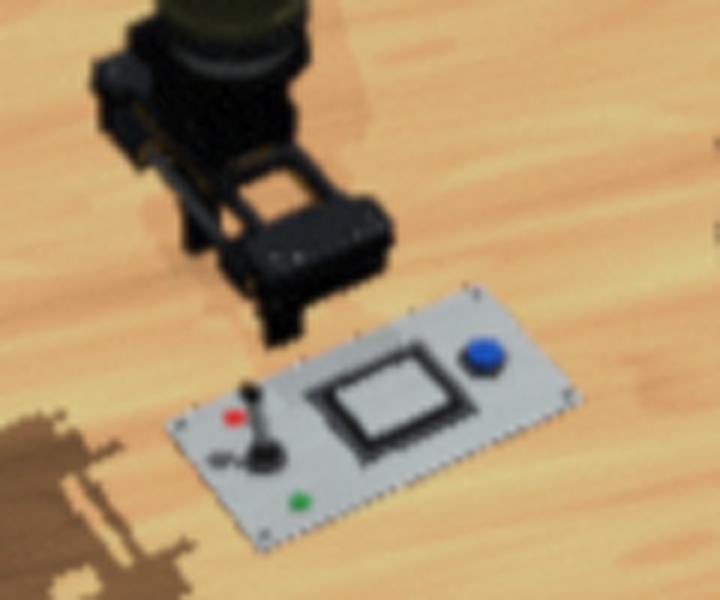

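The toggle now leans to the red dot: ball at about px (312,205), dot at (309,210). Next is the button.

Call:
step_arm(
  steps=[
    {"dp":[0,15,2],"twist":[0,0,0],"gripper":255},
    {"dp":[0,30,4],"twist":[0,0,0],"gripper":255},
    {"dp":[0,34,4],"twist":[0,0,0],"gripper":255},
    {"dp":[0,34,4],"twist":[0,0,0],"gripper":255},
    {"dp":[0,25,3],"twist":[0,0,0],"gripper":255},
    {"dp":[10,11,2],"twist":[0,0,0],"gripper":255},
    {"dp":[25,0,0],"twist":[0,0,0],"gripper":255},
    {"dp":[25,0,0],"twist":[0,0,0],"gripper":255},
    {"dp":[15,0,0],"twist":[0,0,0],"gripper":255},
    {"dp":[0,0,0],"twist":[0,0,0],"gripper":255},
    {"dp":[0,0,0],"twist":[0,0,0],"gripper":255},
  ],
)

```text
clock: 6.3
eef_pos: [0.5321, 0.1225, 0.042]
ee_rot: [[-0.003, -0.241, 0.97], [-0.002, 0.97, 0.241], [-1.0, -0.001, -0.004]]
ft_force: [0.5, 0.2, 0.5]
width: 0.0021
```

```bash
python3 - <<'E'
from look import *
s=arm.read_state(); print(s["eef_pos"],s["ft_force"])
look("4",(270,140,390,240),fx=6)
E
```

```text
[0.53207467 0.1225324  0.04198123] [0.54585874 0.17911839 0.52861977]
```

View pics/scene4.png

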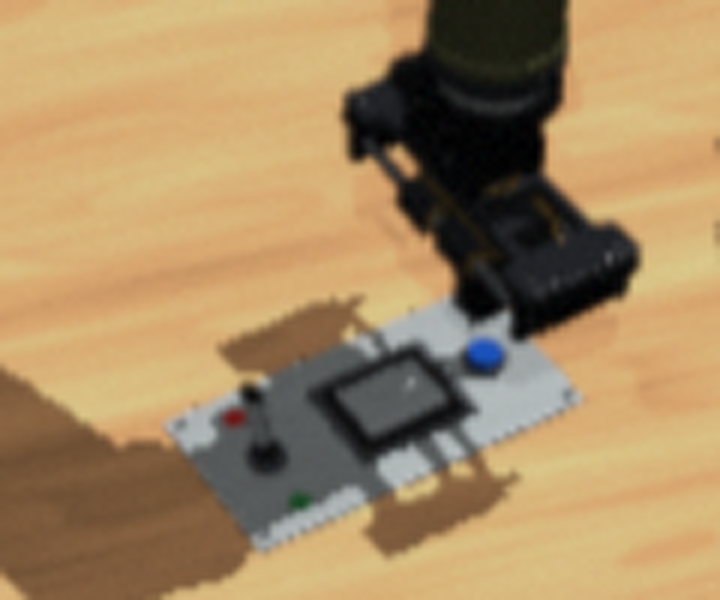

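```bash
python3 - <<'E'
from look import *
f=dict(np.load("scene4.npz")); 
print(onz(f,(349.5,191.3),.042), (proj(f,[[.53207,.12253,.04198],[.5378,.1237,.012],[.5443,.1219,.012]])-[270,140])*6)
E
python3 -c "
import cv2;i=cv2.imread('pics/scene4.png')[220:400,400:640];cv2.imwrite('pics/scene4b.png',cv2.resize(cv2.convertScaleAbs(i,alpha=2.2,beta=20),None,fx=3,fy=3))"
```

```text
[0.53573961 0.1208661  0.042     ] [[477.57294333 302.8353519 ]
 [480.64090841 344.41465601]
 [481.4868876  352.85102062]]
```

View pics/scene4b.png

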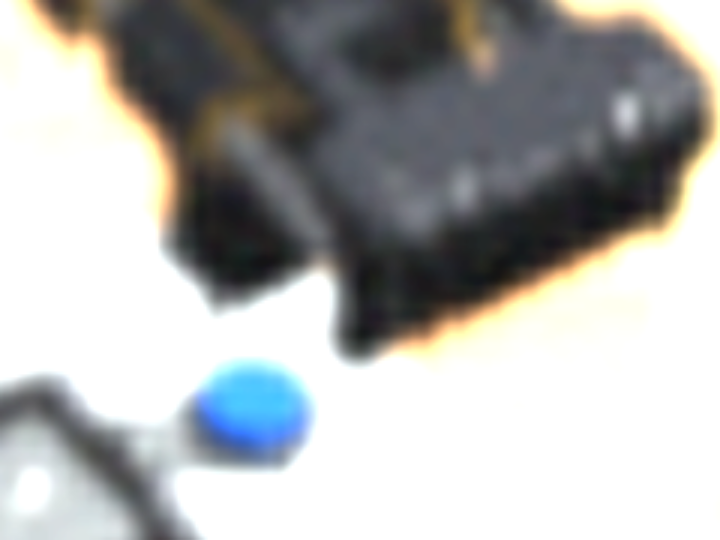

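```bash
python3 - <<'E'
from look import *
f=dict(np.load("scene4.npz")); c=np.array([.53207,.12253,.04198]);ux=np.array([.97,.241,0]);uy=np.array([-.241,.97,0])
for t in(0,.008,.012,.015):
  print(t,((proj(f,[c+t*ux-.0095*uy,c+t*ux+.0095*uy])-[270,140])*6).round(0).tolist())
E
```

```text
0 [[464.0, 309.0], [491.0, 297.0]]
0.008 [[472.0, 318.0], [499.0, 305.0]]
0.012 [[475.0, 322.0], [503.0, 309.0]]
0.015 [[478.0, 325.0], [506.0, 313.0]]
```

Fingertip corner matches its projection to about 0.4 px in the scene view, so I'll trust that view more and shift 8 mm along +x before pressing.

Call:
step_arm(
  steps=[
    {"dp":[0,0,8],"twist":[0,0,0],"gripper":255},
    {"dp":[12,0,0],"twist":[0,0,0],"gripper":255},
    {"dp":[8,0,0],"twist":[0,0,0],"gripper":255},
    {"dp":[4,0,0],"twist":[0,0,0],"gripper":255},
    {"dp":[0,0,0],"twist":[0,0,0],"gripper":255},
  ],
)

```text
clock: 6.77
eef_pos: [0.5396, 0.1255, 0.0181]
ee_rot: [[-0.003, -0.243, 0.97], [-0.001, 0.97, 0.243], [-1.0, -0.0, -0.003]]
ft_force: [-0.1, 0.4, 0.1]
width: 0.0005
```

Call:
step_arm(
  steps=[
    {"dp":[4,0,0],"twist":[0,0,0],"gripper":255},
    {"dp":[3,0,0],"twist":[0,0,0],"gripper":255},
  ],
)

```text
clock: 6.93
eef_pos: [0.5409, 0.126, 0.0124]
ee_rot: [[0.0, -0.243, 0.97], [0.0, 0.97, 0.243], [-1.0, 0.0, 0.0]]
ft_force: [-0.7, 0.2, 1.1]
width: 0.0005
```

Call:
step_arm(
  steps=[
    {"dp":[2,0,0],"twist":[0,0,0],"gripper":255},
    {"dp":[2,0,0],"twist":[0,0,0],"gripper":255},
  ],
)

```text
clock: 7.1
eef_pos: [0.5409, 0.1259, 0.0089]
ee_rot: [[0.0, -0.243, 0.97], [0.0, 0.97, 0.243], [-1.0, 0.0, 0.0]]
ft_force: [-0.4, -0.6, 4.1]
width: 0.0005
```

Call:
step_arm(
  steps=[
    {"dp":[1,0,0],"twist":[0,0,0],"gripper":255},
    {"dp":[1,0,0],"twist":[0,0,0],"gripper":255},
  ],
)

```text
clock: 7.27
eef_pos: [0.5409, 0.126, 0.0069]
ee_rot: [[0.0, -0.243, 0.97], [0.0, 0.97, 0.243], [-1.0, 0.0, 0.0]]
ft_force: [-4.2, -0.7, 11.6]
width: 0.0
```

```bash
python3 - <<'E'
from look import *
s=arm.read_state(); print(s["eef_pos"],s["ft_force"])
look("5",(270,140,390,240),fx=6)
E
```

```text
[0.5409293  0.12596422 0.00686151] [-4.23926184 -0.71586052 11.58330685]
```

View pics/scene5.png

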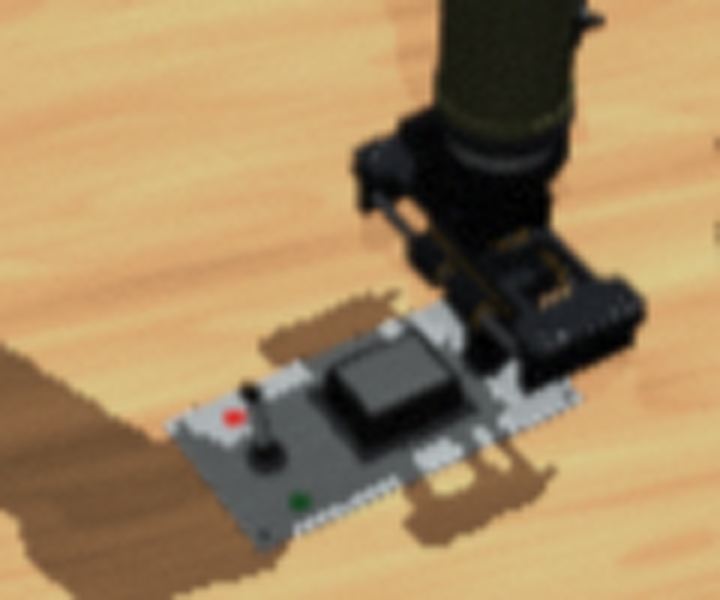

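The tower has popped up: its top is visible, raised, at about px (336,203). I'll lift off and open the jaws.

Call:
step_arm(
  steps=[
    {"dp":[-8,0,0],"twist":[0,0,0],"gripper":255},
    {"dp":[-25,0,0],"twist":[0,0,0],"gripper":255},
    {"dp":[-35,0,0],"twist":[0,0,0],"gripper":120},
    {"dp":[-30,0,0],"twist":[0,0,0],"gripper":0},
    {"dp":[-10,0,0],"twist":[0,0,0],"gripper":0},
    {"dp":[0,0,0],"twist":[0,0,0],"gripper":0},
    {"dp":[0,0,0],"twist":[0,0,0],"gripper":0},
  ],
)

```text
clock: 7.9
eef_pos: [0.5407, 0.1261, 0.1145]
ee_rot: [[0.0, -0.243, 0.97], [0.001, 0.97, 0.243], [-1.0, 0.0, 0.001]]
ft_force: [-1.1, 0.1, -0.7]
width: 0.026
```

```bash
python3 - <<'E'
from look import *
s=arm.read_state(); print(s["eef_pos"],s["ft_force"])
look("6",(290,150,390,240),fx=7); look("6",(270,150,380,240),"top",7)
E
```

```text
[0.54068371 0.12607901 0.11449852] [-1.05139432  0.0528018  -0.68876491]
```

View pics/scene6.png

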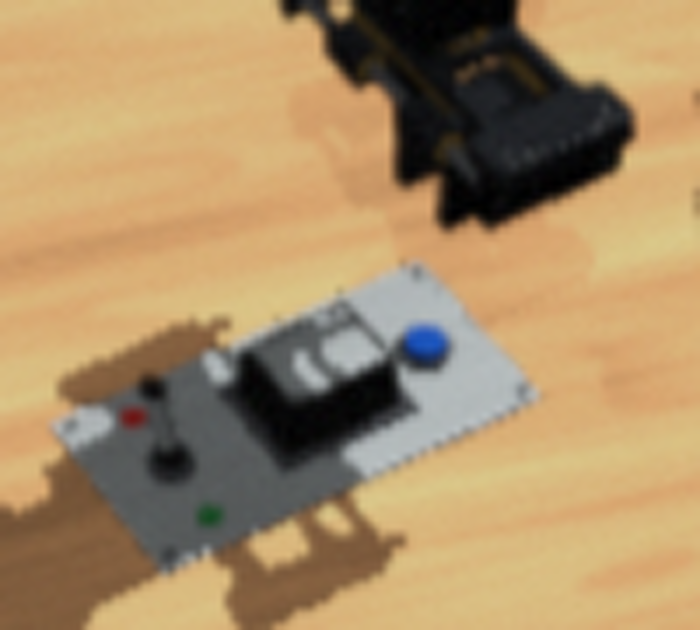

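View pics/top6.png

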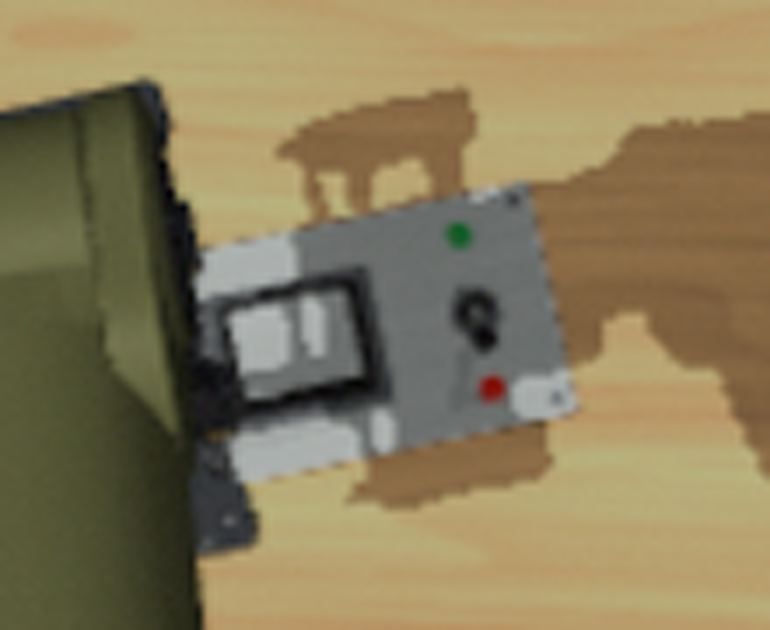

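```bash
python3 - <<'E'
from look import *
a=dict(np.load("scene6.npz"));b=dict(np.load("top6.npz"))
print(onz(a,(335.1,200.1),.036),onz(b,(312.3,198.7),.036))
E
```

```text
[0.55489708 0.06181168 0.036     ] [0.55066952 0.05989536 0.036     ]
```

Call:
step_arm(
  steps=[
    {"dp":[0,-15,-1],"twist":[0,0,0],"gripper":0},
    {"dp":[0,-25,-1],"twist":[0,0,0],"gripper":0},
    {"dp":[0,-18,-1],"twist":[0,0,0],"gripper":0},
    {"dp":[0,-8,0],"twist":[0,0,0],"gripper":0},
    {"dp":[15,0,0],"twist":[0,0,0],"gripper":0},
    {"dp":[15,0,0],"twist":[0,0,0],"gripper":0},
    {"dp":[10,0,0],"twist":[0,0,0],"gripper":0},
    {"dp":[10,0,0],"twist":[0,0,0],"gripper":0},
    {"dp":[0,0,0],"twist":[0,0,0],"gripper":0},
    {"dp":[0,0,0],"twist":[0,0,0],"gripper":0},
  ],
)

```text
clock: 8.83
eef_pos: [0.5533, 0.0614, 0.0638]
ee_rot: [[-0.002, -0.243, 0.97], [-0.001, 0.97, 0.243], [-1.0, -0.0, -0.002]]
ft_force: [-0.0, -0.0, 0.4]
width: 0.0868
```

```bash
python3 - <<'E'
from look import *
s=arm.read_state(); print(s["eef_pos"],s["ft_force"],s["width"])
look("7",(290,130,390,230),fx=6)
E
```

```text
[0.55329033 0.06140611 0.06378177] [-0.00260618 -0.01341707  0.42242274] 0.08682223993382832
```

View pics/scene7.png

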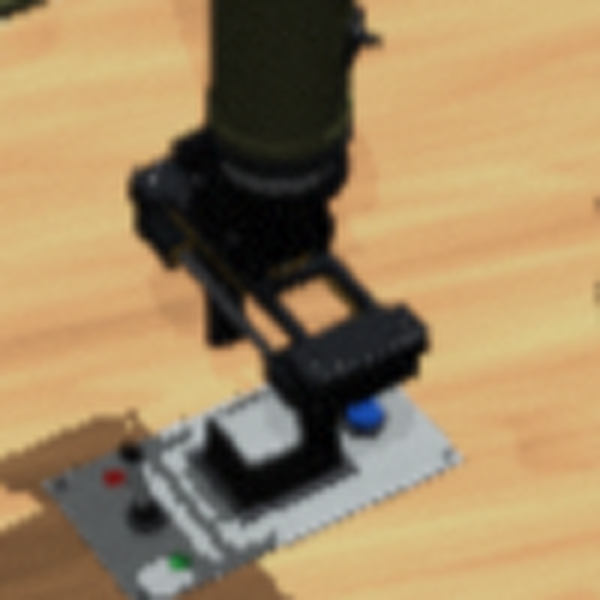

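The fingers hang either side of the cap (cap top at about px 333,202), clear of the toggle. Descending.

Call:
step_arm(
  steps=[
    {"dp":[12,0,0],"twist":[0,0,0],"gripper":0},
    {"dp":[12,0,0],"twist":[0,0,0],"gripper":0},
    {"dp":[10,0,0],"twist":[0,0,0],"gripper":0},
    {"dp":[8,0,0],"twist":[0,0,0],"gripper":0},
    {"dp":[4,0,0],"twist":[0,0,0],"gripper":0},
    {"dp":[2,0,0],"twist":[0,0,0],"gripper":0},
    {"dp":[0,0,0],"twist":[0,0,0],"gripper":0},
    {"dp":[0,0,0],"twist":[0,0,0],"gripper":0},
  ],
)

```text
clock: 9.55
eef_pos: [0.5541, 0.0611, 0.0167]
ee_rot: [[0.0, -0.243, 0.97], [0.0, 0.97, 0.243], [-1.0, -0.0, 0.0]]
ft_force: [-1.0, 0.0, 1.1]
width: 0.0869
```

Call:
step_arm(
  steps=[
    {"dp":[0,0,0],"twist":[0,0,0],"gripper":60},
    {"dp":[0,0,0],"twist":[0,0,0],"gripper":75},
    {"dp":[0,0,0],"twist":[0,0,0],"gripper":85},
    {"dp":[0,0,0],"twist":[0,0,0],"gripper":90},
    {"dp":[0,0,0],"twist":[0,0,0],"gripper":90},
  ],
)

```text
clock: 9.97
eef_pos: [0.554, 0.0612, 0.0168]
ee_rot: [[0.0, -0.243, 0.97], [0.0, 0.97, 0.243], [-1.0, 0.0, 0.0]]
ft_force: [-0.4, 0.4, 0.0]
width: 0.0621
```

Call:
step_arm(
  steps=[
    {"dp":[3,0,0],"twist":[0,0,0],"gripper":90},
    {"dp":[2,0,0],"twist":[0,0,0],"gripper":90},
    {"dp":[1,0,0],"twist":[0,0,0],"gripper":90},
    {"dp":[0,0,0],"twist":[0,0,0],"gripper":90},
  ],
)

```text
clock: 10.3
eef_pos: [0.5535, 0.0611, 0.0101]
ee_rot: [[-0.001, -0.243, 0.97], [-0.0, 0.97, 0.243], [-1.0, -0.0, -0.001]]
ft_force: [0.3, -0.7, -0.5]
width: 0.0566
```

Call:
step_arm(
  steps=[
    {"dp":[0,0,0],"twist":[0,0,0],"gripper":98},
    {"dp":[0,0,0],"twist":[0,0,0],"gripper":100},
    {"dp":[0,0,0],"twist":[0,0,0],"gripper":102},
  ],
)

```text
clock: 10.55
eef_pos: [0.554, 0.0612, 0.0106]
ee_rot: [[0.0, -0.243, 0.97], [0.0, 0.97, 0.243], [-1.0, 0.0, 0.0]]
ft_force: [-0.4, -0.4, 0.0]
width: 0.0528
```

Call:
step_arm(
  steps=[
    {"dp":[0,0,0],"twist":[0,0,0],"gripper":115},
    {"dp":[0,0,0],"twist":[0,0,0],"gripper":255},
    {"dp":[0,0,0],"twist":[0,0,0],"gripper":255},
    {"dp":[0,0,0],"twist":[0,0,0],"gripper":255},
  ],
)

```text
clock: 10.88
eef_pos: [0.5533, 0.061, 0.0105]
ee_rot: [[-0.001, -0.242, 0.97], [-0.0, 0.97, 0.242], [-1.0, 0.0, -0.001]]
ft_force: [-2.3, -1.9, 2.5]
width: 0.0494
```

Gripped at 49.4 mm, against a 50 mm cap. Pulling up.

Call:
step_arm(
  steps=[
    {"dp":[-3,0,0],"twist":[0,0,0],"gripper":255},
    {"dp":[-5,0,0],"twist":[0,0,0],"gripper":255},
    {"dp":[-6,0,0],"twist":[0,0,0],"gripper":255},
    {"dp":[-6,0,0],"twist":[0,0,0],"gripper":255},
    {"dp":[-6,0,0],"twist":[0,0,0],"gripper":255},
    {"dp":[-6,0,0],"twist":[0,0,0],"gripper":255},
    {"dp":[-6,0,0],"twist":[0,0,0],"gripper":255},
    {"dp":[-6,0,0],"twist":[0,0,0],"gripper":255},
    {"dp":[-6,0,0],"twist":[0,0,0],"gripper":255},
    {"dp":[-5,0,0],"twist":[0,0,0],"gripper":255},
  ],
)

```text
clock: 11.72
eef_pos: [0.5533, 0.061, 0.0661]
ee_rot: [[-0.001, -0.242, 0.97], [-0.0, 0.97, 0.242], [-1.0, 0.0, -0.001]]
ft_force: [-2.0, -0.4, -5.4]
width: 0.0498
```

Call:
step_arm(
  steps=[
    {"dp":[-4,0,0],"twist":[0,0,0],"gripper":255},
    {"dp":[-4,0,0],"twist":[0,0,0],"gripper":255},
    {"dp":[-3,0,0],"twist":[0,0,0],"gripper":255},
    {"dp":[-2,0,0],"twist":[0,0,0],"gripper":255},
  ],
)

```text
clock: 12.05
eef_pos: [0.5533, 0.061, 0.0786]
ee_rot: [[-0.001, -0.243, 0.97], [-0.0, 0.97, 0.243], [-1.0, 0.0, -0.001]]
ft_force: [-3.2, -2.4, -6.6]
width: 0.0497
```

Call:
step_arm(
  steps=[
    {"dp":[-3,0,0],"twist":[0,0,0],"gripper":255},
    {"dp":[-3,0,0],"twist":[0,0,0],"gripper":255},
    {"dp":[-3,0,0],"twist":[0,0,0],"gripper":255},
    {"dp":[-3,0,0],"twist":[0,0,0],"gripper":255},
    {"dp":[-3,0,0],"twist":[0,0,0],"gripper":255},
  ],
)

```text
clock: 12.47
eef_pos: [0.5533, 0.061, 0.0942]
ee_rot: [[-0.001, -0.243, 0.97], [0.0, 0.97, 0.243], [-1.0, 0.0, -0.001]]
ft_force: [-5.7, -0.9, -6.4]
width: 0.0499
```

```bash
python3 - <<'E'
from look import *
s=arm.read_state(); print(s["eef_pos"],s["ft_force"],s["width"])
look("8",(280,110,400,230),fx=5)
E
```

```text
[0.55330775 0.06101996 0.09419148] [-5.6821638  -0.87938118 -6.44390982] 0.04991049708476379
```

View pics/scene8.png

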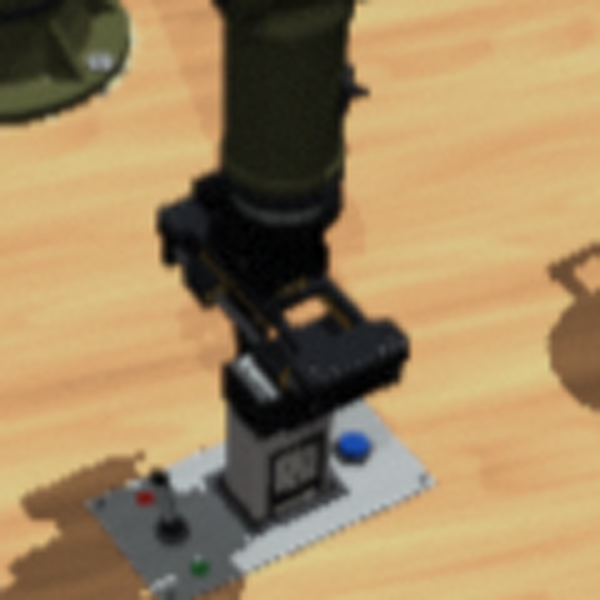

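The tower is following, with its sockets showing and the cap still between the pads (about px 333,188). At about 0.113 it is past the first stop. Going on.

Call:
step_arm(
  steps=[
    {"dp":[-4,0,0],"twist":[0,0,0],"gripper":255},
    {"dp":[-5,0,0],"twist":[0,0,0],"gripper":255},
    {"dp":[-6,0,0],"twist":[0,0,0],"gripper":255},
    {"dp":[-6,0,0],"twist":[0,0,0],"gripper":255},
    {"dp":[-6,0,0],"twist":[0,0,0],"gripper":255},
    {"dp":[-6,0,0],"twist":[0,0,0],"gripper":255},
    {"dp":[-6,0,0],"twist":[0,0,0],"gripper":255},
    {"dp":[-6,0,0],"twist":[0,0,0],"gripper":255},
    {"dp":[-6,0,0],"twist":[0,0,0],"gripper":255},
    {"dp":[-5,0,0],"twist":[0,0,0],"gripper":255},
    {"dp":[-4,0,0],"twist":[0,0,0],"gripper":255},
    {"dp":[-3,0,0],"twist":[0,0,0],"gripper":255},
    {"dp":[-3,0,0],"twist":[0,0,0],"gripper":255},
    {"dp":[-2,0,0],"twist":[0,0,0],"gripper":255},
    {"dp":[0,0,0],"twist":[0,0,0],"gripper":255},
  ],
)

```text
clock: 13.77
eef_pos: [0.5533, 0.061, 0.1629]
ee_rot: [[-0.001, -0.242, 0.97], [0.0, 0.97, 0.242], [-1.0, 0.001, -0.001]]
ft_force: [-7.1, -1.0, -3.7]
width: 0.0495
```

Call:
step_arm(
  steps=[
    {"dp":[-2,0,0],"twist":[0,0,0],"gripper":255},
    {"dp":[-2,0,0],"twist":[0,0,0],"gripper":255},
    {"dp":[0,0,0],"twist":[0,0,0],"gripper":255},
  ],
)

```text
clock: 14.02
eef_pos: [0.5533, 0.061, 0.1668]
ee_rot: [[-0.001, -0.242, 0.97], [0.0, 0.97, 0.242], [-1.0, 0.001, -0.001]]
ft_force: [-7.0, -0.8, -3.8]
width: 0.0495
```

Call:
step_arm(
  steps=[
    {"dp":[-2,0,0],"twist":[0,0,0],"gripper":255},
    {"dp":[-1,0,0],"twist":[0,0,0],"gripper":255},
    {"dp":[0,0,0],"twist":[0,0,0],"gripper":255},
  ],
)

```text
clock: 14.27
eef_pos: [0.5533, 0.061, 0.1697]
ee_rot: [[-0.001, -0.242, 0.97], [0.0, 0.97, 0.242], [-1.0, 0.001, -0.001]]
ft_force: [-5.8, -1.5, -3.3]
width: 0.0497
```

Call:
step_arm(
  steps=[
    {"dp":[-1,0,0],"twist":[0,0,0],"gripper":255},
    {"dp":[0,0,0],"twist":[0,0,0],"gripper":255},
  ],
)

```text
clock: 14.43
eef_pos: [0.5533, 0.061, 0.1706]
ee_rot: [[-0.001, -0.242, 0.97], [0.0, 0.97, 0.242], [-1.0, 0.001, -0.001]]
ft_force: [-5.9, -1.6, -3.5]
width: 0.0498
```

Call:
step_arm(
  steps=[
    {"dp":[-1,0,0],"twist":[0,0,0],"gripper":255},
    {"dp":[0,0,0],"twist":[0,0,0],"gripper":255},
  ],
)

```text
clock: 14.6
eef_pos: [0.5533, 0.061, 0.1711]
ee_rot: [[-0.001, -0.242, 0.97], [0.0, 0.97, 0.242], [-1.0, 0.0, -0.001]]
ft_force: [-5.7, -1.5, -5.8]
width: 0.0497
```

Call:
step_arm(
  steps=[
    {"dp":[-1,0,0],"twist":[0,0,0],"gripper":255},
    {"dp":[0,0,0],"twist":[0,0,0],"gripper":255},
  ],
)

```text
clock: 14.77
eef_pos: [0.5533, 0.061, 0.1712]
ee_rot: [[-0.001, -0.242, 0.97], [-0.0, 0.97, 0.242], [-1.0, 0.0, -0.001]]
ft_force: [-4.1, -0.1, -10.9]
width: 0.0496
```

```bash
python3 - <<'E'
from look import *
s=arm.read_state(); print(s["eef_pos"],s["ft_force"],s["width"])
look("9",(280,90,400,230),fx=4)
f=look("9f",(0,0,640,400),fx=1)
ux=np.array([.97,.242,0]);uy=np.array([-.242,.97,0])
o=np.array([.5545,.0612,0])
# predicted cap corners top .197/bottom .163 at -y side and +x
P=[o+.025*ux*a-.032*uy+[0,0,z] for a in(-1,1) for z in(.197,.163)]
print(((proj(f,P)-[280,90])*4).round(0).tolist())
E
```

```text
[0.55330915 0.061024   0.17117245] [ -4.06538953  -0.13481531 -10.9372864 ] 0.04959280781703738
[[172.0, 299.0], [172.0, 330.0], [206.0, 337.0], [205.0, 367.0]]
```

View pics/scene9.png

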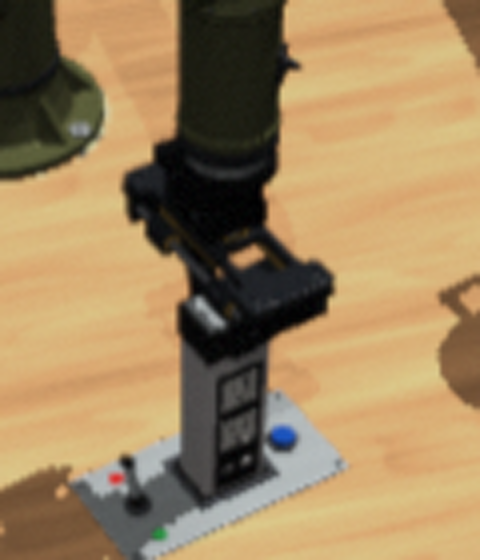

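View pics/scene9f.png

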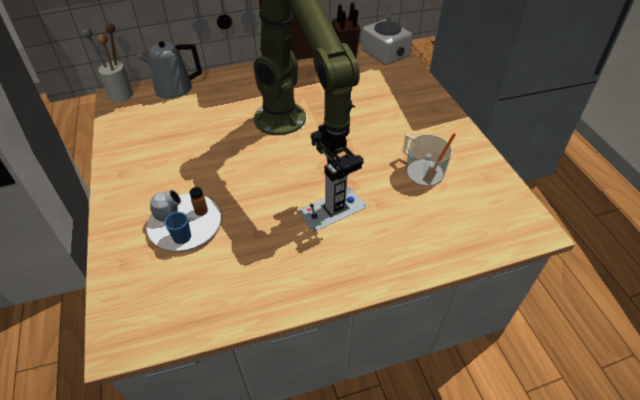

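z has stalled at 0.1712 (161 mm of pull, rise about 0.190) while the pull climbs, so this is the hard stop. The view shows both sockets out, the cap in the jaws, the toggle on red and the bystanders in place. One steady check, then hand in.

Call:
step_arm(
  steps=[
    {"dp":[0,0,0],"twist":[0,0,0],"gripper":255},
    {"dp":[0,0,0],"twist":[0,0,0],"gripper":255},
    {"dp":[0,0,0],"twist":[0,0,0],"gripper":255},
    {"dp":[0,0,0],"twist":[0,0,0],"gripper":255},
    {"dp":[0,0,0],"twist":[0,0,0],"gripper":255},
    {"dp":[0,0,0],"twist":[0,0,0],"gripper":255},
  ],
)

```text
clock: 15.37
eef_pos: [0.5533, 0.061, 0.1712]
ee_rot: [[-0.001, -0.242, 0.97], [-0.0, 0.97, 0.242], [-1.0, 0.0, -0.001]]
ft_force: [-4.6, -1.7, -12.5]
width: 0.0496
```

```bash
python3 -c "
from rig import arm
print(arm.hand_in())"
```

```text
the job is handed in; nothing more can be done
None
```

The job is handed in at 15.4 s. I flipped the toggle to the red-dot side, pressed the release button so the tower popped up, then gripped the cap and pulled the tower past its first stop to its second. The arm is still holding it there.

**Last checks:**
- **Height:** the tool stalled at z = 0.1712 m after 161 mm of pull, which puts the rise at about 0.190 m. The upward pull rose to about 12 N against the hard stop and stayed steady for half a second.
- **Grip:** the jaws read 49.6 mm on the 50 mm cap, so I saw no sign of slipping.
- **Surroundings:** in the last scene picture the toggle leans to the red dot and both sockets are out. The lazy susan with its things and the bowl look undisturbed.

**What disagreed:**
- **Cameras:** the two views differed by about 4–9 mm on the unit's position. I settled it by comparing the fingertips with the scene view, and the grip confirmed it.
- **Cap corners:** in that picture the corners lie about 1 to 3 pixels from where I predicted them, so the picture is a coarser check on height than the stall.
- **Side force:** about 4–7 N sideways remained on the grip during the pull.

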